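# Tilt-test the sealed cassettes and reject the rattlers

## Robot

A 7-joint arm with a two-finger parallel gripper is mounted at the origin on a cart in front of the work surface, level with it; the furniture and walls round the work are solid. World frame = base frame: x ahead of the robot, y to its left, z up, the work surface at z = 0. Lengths are in m, angles in rad, forces in N, time in s.
With the tool pointing down it reaches from about 0.4 to 0.875 m from the base axis. Payload 6.5 kg.
Tool frame: the origin (TCP) lies at the very end of the fingers, on their centre line; the grasp point (between the pads) lies 19 mm behind it (ctrl.grip_point_offset is the distance from the TCP to the grasp point, in m); z points along the fingers, y is the direction in which the jaws open and shut (so a half turn about z gives the same grasp; the last joint's range is limited). The gripper opens to 85 mm and grips with 20 to 120 N. Pads are 22 mm wide; open, the fingers measure 114 mm over their backs; the gripper's body (76 mm by 85 mm) begins 54 mm behind the grasp point. The pads swing forward as they close: fully open they stand 13 mm farther back than shut.
Start: joints at [-1.301, 0.536, -0.004, 1.538, 0.003, 1.067, -0.071], TCP at [0.214, 0.614, 0.231] pointing down, gripper open.
Joint ranges: [-2.7, 2.7], [-0.37, 2.16], [-1.27, 1.26], [0.24, 2.4], [-1.31, 4.45], [0.19, 1.91], [-2.76, 2.76]. Speed limits (rad/s): [2.39, 2.39, 3.14, 3.14, 3.14, 3.14, 3.14].

## Interface

Orientations are given as a rotation vector (axis times angle).
In Python, from workcell import ctrl gives the robot as it stands. The module is installed in compiled form; this text tells all that it offers.
- The arm moves only by the tool play_rows, never from a script. Its argument "moves" is a list of rows, each a list of 5 numbers: the gripper command: -1 is shut, 1 is fully open, values between are in proportion, then the shift along the world's x, y, z in mm, then the turn about the world's z in rad. In form: [[fingers, dx, dy, dz, spin], ...]. A call has 1 to 20 rows; each row is the pose to reach, as a shift and turn from the pose commanded when the call began; what a row does not reach only later rows make up. A row lasts 1/8 s, in which the tool goes at most 62.5 mm and 10.7 degrees, less where a joint would pass 70% of its speed; a pose out of reach is approached as far as the arm can. A call with a gripper value outside its range is refused whole. The fingers move at their own pace and stop on an object; "grip_force" is the grip in N (left out, the last holds). Time passes only in rows, so rows that repeat a pose let the fingers close. It gives the time, the measured TCP pose, the force and the opening at its end, in the units of the state.
- ctrl.observe(): the state, without advancing time (a new reading comes with each control period).
- ctrl.snapshot(name): name is "scene" or "top" or "wrist"; returns a dict with "img" (400x640x3 uint8, blue, green, red), "camera_matrix" (3x3 intrinsics, pixels), "extrinsics" (4x4, takes a point from camera to world coordinates). Camera axes: x right, y down, z forward; pixel columns grow to the right and rows downward; lengths in m; the calibration is good to about 2 mm. A picture is of the moment at which its call begins. There is no depth.
- ctrl.hand_in(): hands the job in, once; it reports no verdict.
The state is a dict: "t": time; "joints": joint angles; "dq": joint speeds; "tau": joint torques, N m; "tcp_pos": TCP position; "ee_rot": TCP orientation; "ft_force": force on the tool from outside, world axes, zero at the start; "torque": the same for the moment, N m; "gripper_width": finger opening in m.
Only numpy, scipy, OpenCV 4.12 (cv2) and the standard library are available. Lean on these libraries where they do the work, as an engineer would, in place of code of your own. Each camera call takes 0.05 s, during which the arm holds its last target.

## Task

One or two of the three closed cassettes in the sloping rack have an inner block that has broken loose; you cannot see it, only feel the weight shift when you tilt the cassette lengthwise to one side and the other. Lay every cassette with a loose block flat, lid up, in the steel reject tray, and see that every sound one ends seated in its own slot in the rack down by the foot stop, as it was. Set the cassettes down without dropping them, and do not disturb the brown bottle or the beaker.

Things in the scene. Friction and masses are not known exactly. Their poses are not given: they have to be found in the camera images.
- rack: fixed aluminium rack, 3 slots at y = -100, 0, +100 mm on a plate sloping down to the robot at 25 degrees (0.436 rad). Origin: on the bench under the middle slot; x uphill, away from the robot, y left. Slot guides 7 mm high, 52 mm apart; foot stop 14 mm high. The closed upright box at its right end (y = -203 to -267, 135 mm high) is part of the rack, not a cassette
- cassette_right: closed grey case, 130 long (x) x 44 wide (y) x 36 mm high (z), white blank plate on the lid; origin: centre of its underside; z out of the lid, x uphill at the start. Starts in the slot on the robot's right. Weighs about 0.4 kg, half of it a hidden block. Sound: block held, balance point at mid-length (within 2 mm)
- cassette_middle: same make and frame as cassette_right; starts in the middle slot. In a bad cassette of any slot the hidden block, 50 mm long, slides freely along x, 70 mm from end to end, once the length is tilted over about 15 degrees from level; at the start it lies at the low end; brought back level it stays at the end it reached
- cassette_left: same make and frame as cassette_right; starts in the left slot. In a bad cassette held level at mid-length the block at one end gives a moment of 0.055 to 0.08 N m about the cassette's y axis through its middle, of opposite sign at the other end; in a sound one almost none
- tray: fixed steel reject tray, open on top, outside 170 (x) x 200 (y) x 24 mm high, walls 5 mm, floor 5 mm thick; origin: centre of its underside. Takes two cassettes side by side, lengths along its x
- amber_bottle: bystander: standing brown reagent bottle with black cap, 47 mm across and 85 mm high; origin centre of its underside
- beaker: bystander: standing glass beaker, 54 mm across and 68 mm high; origin centre of its underside
- slot_right (a point): point on the rack's slope plate at the centre of the right slot, 64 mm over the bench; the origin of a cassette seated there coincides with it
- slot_middle (a point): point on the rack's slope plate at the centre of the middle slot, 64 mm over the bench; the origin of a cassette seated there coincides with it
- slot_left (a point): point on the rack's slope plate at the centre of the left slot, 64 mm over the bench; the origin of a cassette seated there coincides with it

How it is judged:
By the outcome, as a careful person would: the job done as asked, in the order asked, and still so for the second after the job is handed in, with the robot touching nothing.
It also fails if it takes over 72 s, if anything falls off the work surface, if the arm or the gripper's body presses on something with over 40 N, if the wrist force passes 120 N, or if a joint passes its speed limit or range.

## Working session

There is one attempt and no reset: what is moved stays moved. The work goes in short steps, Python scripts to look and compute and a tool call to move; the robot and the scene stay as the last step left them, time stands still between calls to the robot, and variables do not carry over. Pictures are saved under pics/ and viewed, and the job is handed in when it is done.

Besides the shell and the picture viewer there is one more tool, called after "Request:" as name([rows], argument=value, ...), one row to a line, values as JSON. play_rows: Moves the arm, as the interface text tells. Its arguments: {"type":"object","properties":{"moves":{"type":"array","items":{"type":"array","items":{"type":"number"}}},"grip_force":{"type":"number"}},"required":["moves"]}

```bash
mkdir -p pics; python3 - <<'E'
from workcell import ctrl
import cv2,pickle
print(ctrl.observe(), ctrl.grip_point_offset)
for n in("scene","top","wrist"):
    s=ctrl.snapshot(n); cv2.imwrite(f"pics/{n}0.png",s["img"]); pickle.dump(s,open(f"{n}0.pkl","wb")); print(n,s["camera_matrix"].round(1).tolist(),s["extrinsics"].round(3).tolist())
E
```

```text
{'t': 0.0, 'joints': array([-1.3012338 ,  0.53718627, -0.00444366,  1.5388602 ,  0.00262541,
        1.06728754, -0.07123821]), 'dq': array([ 0.00074585,  0.00039811, -0.00135301,  0.00096487,  0.00043497,
       -0.00142804, -0.00038518]), 'tau': array([ 4.48788214e-04, -5.83393049e+01,  1.04915824e+00, -2.59115553e+01,
        1.23892474e-02,  9.19608719e-03, -4.35504194e-05]), 'tcp_pos': array([0.21398336, 0.61310693, 0.23040506]), 'ee_rot': array([-5.24838402e-01, -3.09729503e+00,  2.71697035e-03]), 'ft_force': array([-0.34817833,  0.42964438, -0.36684937]), 'torque': array([0.02591951, 0.00842198, 0.02129952]), 'gripper_width': 0.08546422664721319} 0.0187
scene [[478.7, 0.0, 315.3], [0.0, 478.7, 198.0], [0.0, 0.0, 1.0]] [[0.472, -0.589, 0.657, -0.477], [-0.882, -0.327, 0.341, -0.529], [0.014, -0.74, -0.673, 1.095], [0.0, 0.0, 0.0, 1.0]]
top [[488.3, 0.0, 311.8], [0.0, 488.3, 206.4], [0.0, 0.0, 1.0]] [[-0.029, -0.989, 0.143, 0.291], [-1.0, 0.03, -0.001, -0.023], [-0.003, -0.143, -0.99, 1.681], [0.0, 0.0, 0.0, 1.0]]
wrist [[344.4, 0.0, 319.3], [0.0, 344.4, 193.6], [0.0, 0.0, 1.0]] [[0.33, 0.908, 0.259, 0.148], [0.944, -0.317, -0.092, 0.637], [-0.002, 0.275, -0.961, 0.372], [0.0, 0.0, 0.0, 1.0]]
```

View pics/scene0.png

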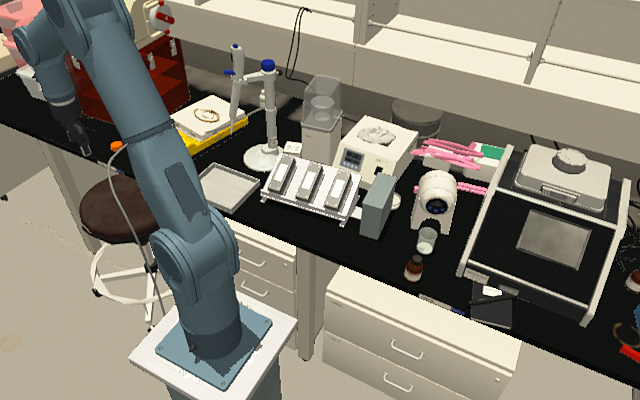

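View pics/top0.png

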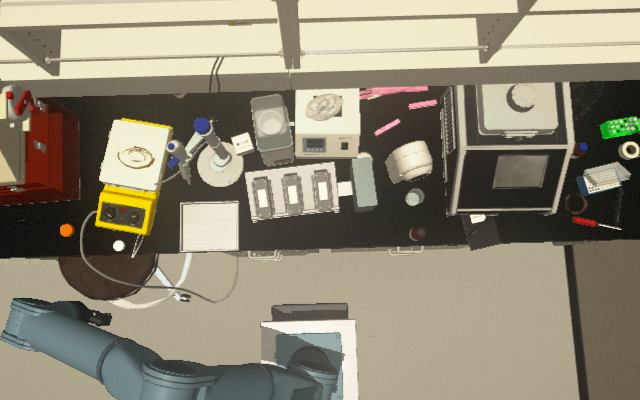

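View pics/wrist0.png

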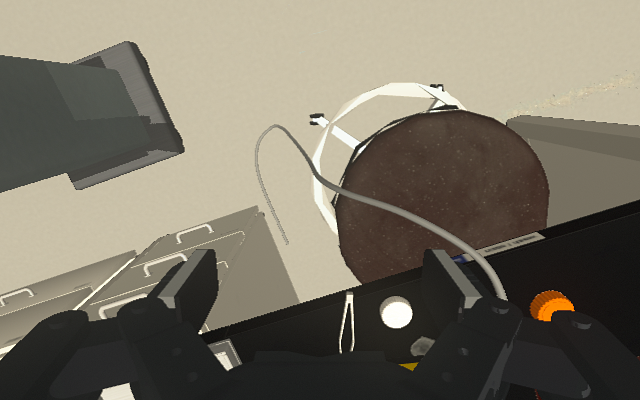

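```bash
python3 - <<'E'
import cv2
a=cv2.imread("pics/top0.png")[150:260,170:440]; cv2.imwrite("pics/topz.png",cv2.resize(a,None,fx=2.95,fy=2.95,interpolation=cv2.INTER_CUBIC))
a=cv2.imread("pics/scene0.png")[140:290,190:450]; cv2.imwrite("pics/scz.png",cv2.resize(a,None,fx=3,fy=3,interpolation=cv2.INTER_CUBIC))
E
```

```text
(no output)
```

View pics/topz.png

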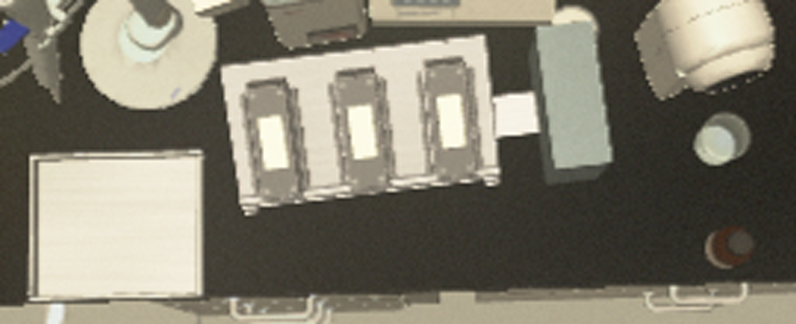

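View pics/scz.png

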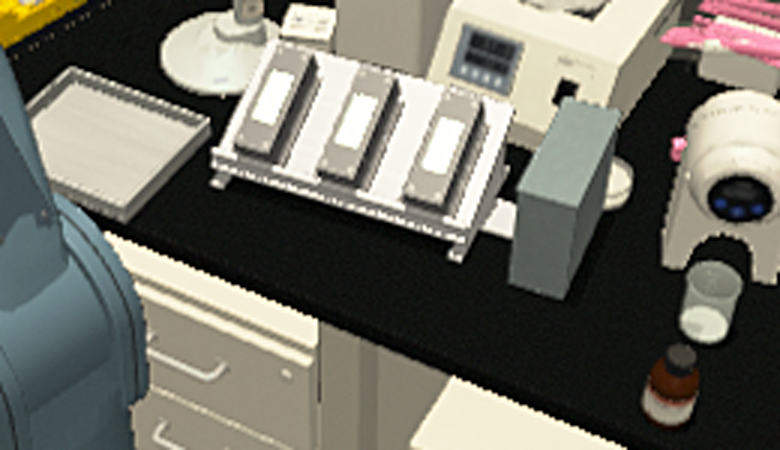

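```bash
cat > h.py <<'E'
import numpy as np,cv2,pickle
def ray(s,uv):
    K=s["camera_matrix"];E=s["extrinsics"]
    d=E[:3,:3]@np.linalg.solve(K,[uv[0],uv[1],1]); return E[:3,3],d/np.linalg.norm(d)
def onz(s,uv,z):
    o,d=ray(s,uv); return o+d*(z-o[2])/d[2]
def tri(sa,a,sb,b):
    o1,d1=ray(sa,a);o2,d2=ray(sb,b)
    t=np.linalg.lstsq(np.c_[d1,-d2],o2-o1,rcond=None)[0]
    p,q=o1+d1*t[0],o2+d2*t[1]; return (p+q)/2,np.linalg.norm(p-q)
def blobs(img,lo,hi,roi,amin=30):
    x0,y0,x1,y1=roi; up=4
    c=cv2.resize(img[y0:y1,x0:x1],None,fx=up,fy=up,interpolation=cv2.INTER_CUBIC)
    m=cv2.inRange(c,np.array(lo),np.array(hi))
    out=[]
    for k in cv2.findContours(m,cv2.RETR_EXTERNAL,cv2.CHAIN_APPROX_NONE)[0]:
        if cv2.contourArea(k)<amin*16: continue
        M=cv2.moments(k); cx,cy=M["m10"]/M["m00"],M["m01"]/M["m00"]
        f=lambda p:((p[0]+.5)/up-.5+x0,(p[1]+.5)/up-.5+y0)
        r=cv2.minAreaRect(k); out.append((f((cx,cy)),M["m00"]/16,[f(p) for p in cv2.boxPoints(r)]))
    return out
E
python3 - <<'E'
from h import *
t=pickle.load(open("top0.pkl","rb"));s=pickle.load(open("scene0.pkl","rb"))
print(t["img"][198,261],t["img"][195,293],t["img"][186,282],s["img"][172,283],s["img"][180,258])
for nm,S,roi in(("top",t,(245,165,345,225)),("scene",s,(265,155,355,215))):
    for lo in((215,235,235),(200,240,240),):
        print(nm,lo,[(np.round(b[0],2),b[1]) for b in blobs(S["img"],lo,(255,255,255),roi)])
E
```

```text
[230 251 252] [232 251 252] [161 180 189] [255 255 255] [188 208 212]
top (215, 235, 235) [(array([262.09, 197.94]), 110.25), (array([292.32, 194.19]), 112.34375), (array([341.31, 188.68]), 76.5625), (array([322.49, 190.6 ]), 111.1875)]
top (200, 240, 240) [(array([262.09, 197.92]), 110.3125), (array([292.3, 194.2]), 111.65625), (array([341.41, 188.69]), 73.78125), (array([322.47, 190.58]), 110.375)]
scene (215, 235, 235) [(array([337.1, 188.1]), 140.59375), (array([349.11, 197.04]), 162.90625), (array([308.24, 179.9 ]), 130.3125), (array([324.59, 185.97]), 429.75), (array([280.47, 171.92]), 122.0625), (array([296.65, 178.02]), 388.9375), (array([271.95, 172.75]), 86.8125), (array([267.47, 163.65]), 59.5625)]
scene (200, 240, 240) [(array([337.12, 188.11]), 136.46875), (array([349.15, 197.05]), 158.5), (array([308.27, 179.93]), 127.0), (array([324.58, 185.92]), 420.4375), (array([280.46, 171.96]), 119.3125), (array([296.66, 177.92]), 378.46875), (array([271.82, 173.  ]), 77.46875)]
```

```bash
python3 - <<'E'
from h import *
np.set_printoptions(precision=4,suppress=True)
t=pickle.load(open("top0.pkl","rb"));s=pickle.load(open("scene0.pkl","rb"))
T=[(262.09,197.94),(292.32,194.19),(322.49,190.6)];S=[(280.47,171.94),(308.25,179.91),(337.11,188.1)]
P=[]
for a,b in zip(T,S):
    p,e=tri(t,a,s,b);print("label",p,e,onz(t,a,.0966));P.append(p)
d=P[2]-P[0];print("pitch",np.linalg.norm(d[:2]),"yaw",np.arctan2(-d[0]*-1,-d[1]), np.degrees(np.arctan2(d[0],-d[1])))
# tray top outline via Otsu
b=blobs(t["img"],(130,130,130),(255,255,255),(172,195,246,258),500)
for c,a,box in b:
    print("tray",c,a,np.array(box)); q=np.array([onz(t,x,.024) for x in box]);print(q,q.mean(0),np.linalg.norm(np.diff(q,axis=0),axis=1))
# label corners and lid ends
for c,a,box in blobs(t["img"],(215,235,235),(255,255,255),(245,165,338,225)):
    print(np.array([onz(t,x,.0966)[:2] for x in box]).tolist())
E
python3 - <<'E'
import cv2
a=cv2.imread("pics/top0.png")[162:228,240:345]; cv2.imwrite("pics/topz2.png",cv2.resize(a,None,fx=7.5,fy=7.5,interpolation=cv2.INTER_NEAREST))
E
```

```text
label [0.5539 0.1378 0.0958] 0.000666913924748744 [0.5536 0.138  0.0966]
label [0.5634 0.0383 0.0953] 0.0001739667463179987 [0.5631 0.0383 0.0966]
label [ 0.5723 -0.0614  0.0956] 0.00018334188174508562 [ 0.5721 -0.0613  0.0966]
pitch 0.20000634769558306 yaw 0.0922041427491055 5.282908233145517
tray (209.64922916596188, 226.03239748837595) 2771.28125 [[177.9118 201.81  ]
 [238.0645 200.2676]
 [239.3438 250.1579]
 [179.191  251.7002]]
[[0.5608 0.4348 0.024 ]
 [0.56   0.228  0.024 ]
 [0.3888 0.225  0.024 ]
 [0.3897 0.4287 0.024 ]] [0.4748 0.3291 0.024 ] [0.2067 0.1712 0.2037]
[[0.5808495472025381, 0.15317698302383173], [0.5830643428472493, 0.12899754406842448], [0.526292968307142, 0.12320091699017582], [0.5241012388746334, 0.14725944819510933]]
[[0.5900465741627042, 0.053268683431095684], [0.5923297568026148, 0.028868751164405255], [0.535219138105638, 0.023441741854326823], [0.5329597882502877, 0.04771897693644879]]
[[0.598876960088079, -0.04655044440554308], [0.6013400243873125, -0.0712088586978221], [0.5444964688549674, -0.07644781151166255], [0.5420589766202673, -0.05191267338813676]]
```

View pics/topz2.png

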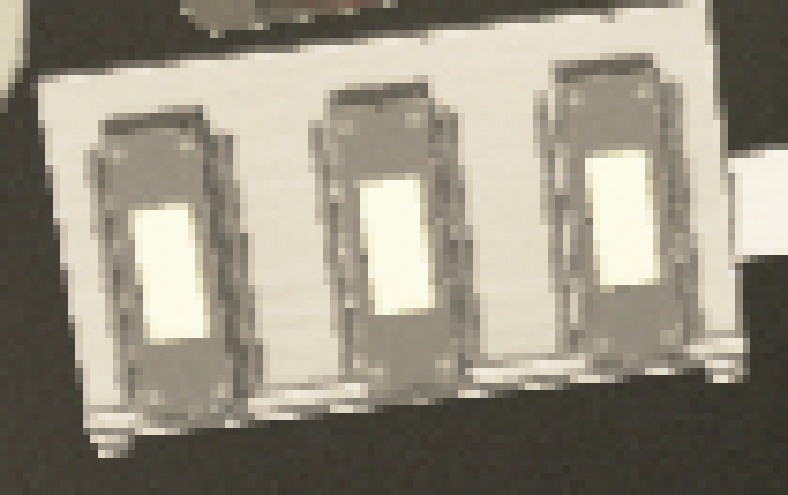

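Request:
play_rows([
  [1,35,-48,-31,0.1],
  [1,70,-95,-31,0.2],
  [1,105,-142,-31,0.3],
  [1,140,-190,-31,0.427],
  [1,175,-238,-31,0.427],
  [1,206,-284,-31,0.427],
  [1,240,-330,-31,0.427],
  [1,275,-378,-31,0.427],
  [1,310,-428,-31,0.427],
  [1,341,-476,-31,0.427],
  [1,341,-476,-31,0.427],
  [1,341,-476,-31,0.427],
], grip_force=80)

```text
t: 1.65
tcp_pos: [0.5546, 0.1383, 0.2]
ee_rot: [0.143, -3.137, -0.001]
ft_force: [-0.7, 0.3, -0.6]
gripper_width: 0.0852
```

```bash
python3 - <<'E'
from h import *
from workcell import ctrl
o=ctrl.observe();print(o["tcp_pos"],o["ee_rot"],o["joints"].round(2))
s=ctrl.snapshot("wrist");cv2.imwrite("pics/w1.png",s["img"]);pickle.dump(s,open("w1.pkl","wb"))
for c,a,box in blobs(s["img"],(215,235,235),(255,255,255),(0,0,640,400),200): print(np.round(c,1),a,onz(s,c,.0966))
E
```

```text
[0.55464344 0.13827543 0.19995549] [ 1.43356785e-01 -3.13738766e+00 -8.21223763e-04] [-0.35  0.44  0.04  1.78 -0.02  0.92  1.36]
[379.6 350.2] 347.03125 [0.68785588 0.20219607 0.0966    ]
[117.9 290. ] 1027.09375 [ 0.64963591 -0.01536441  0.0966    ]
[298.1 267.8] 7773.3125 [0.61674417 0.12747027 0.0966    ]
[ 47.4 194.5] 2705.25 [ 0.57363701 -0.06180129  0.0966    ]
[177.5 200.5] 1855.6875 [0.56954678 0.03398716 0.0966    ]
[364.7 145. ] 326.0625 [0.51596928 0.16750901 0.0966    ]
[131.9 115. ] 308.65625 [0.50994886 0.00377436 0.0966    ]
[441.4 104.4] 269.1875 [0.48337636 0.21662373 0.0966    ]
```

View pics/w1.png

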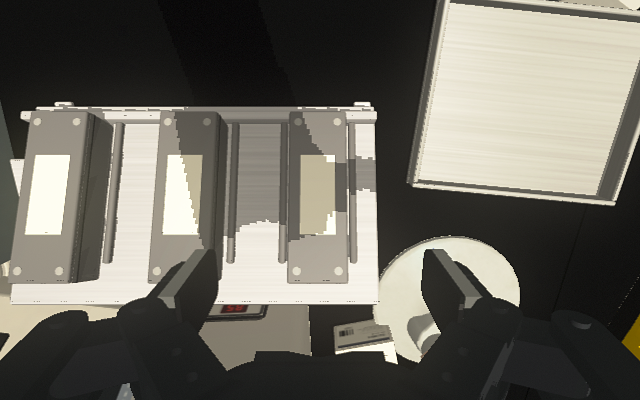

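```bash
python3 - <<'E'
from h import *
np.set_printoptions(precision=4,suppress=True)
s=pickle.load(open("w1.pkl","rb"))
print(s["extrinsics"].round(3))
for uv in((318.5,195),(300,155),(335,155),(337,235),(300,235)):print(uv,onz(s,uv,.0966))
for uv in((408,186),(615,205),(436,0)):print("tray",uv,onz(s,uv,.024))
t=pickle.load(open("top0.pkl","rb"))
for uv in((219,166),(221,153)):print(onz(t,uv,0))
E
```

```text
[[-0.091  0.958  0.273  0.485]
 [ 0.996  0.087  0.025  0.132]
 [ 0.     0.274 -0.962  0.342]
 [ 0.     0.     0.     1.   ]]
(318.5, 195) [0.5558 0.1381 0.0966]
(300, 155) [0.5273 0.1222 0.0966]
(335, 155) [0.525  0.1472 0.0966]
(337, 235) [0.5863 0.1551 0.0966]
(300, 235) [0.5889 0.1269 0.0966]
tray (408, 186) [0.5601 0.224  0.024 ]
tray (615, 205) [0.5607 0.4267 0.024 ]
tray (436, 0) [0.4007 0.2215 0.024 ]
[0.6881 0.2978 0.    ]
[0.7349 0.2907 0.    ]
```

Request:
play_rows([
  [1,1,0,-40,0],
  [1,1,0,-80,0],
  [1,1,0,-110,0],
  [1,1,0,-130,0],
  [1,1,0,-130,0],
  [-1,1,0,-130,0],
  [-1,1,0,-130,0],
  [-1,1,0,-130,0],
  [-1,1,0,-130,0],
  [-1,1,0,-130,0],
  [-1,1,0,-130,0],
], grip_force=80)

```text
t: 3.08
tcp_pos: [0.5568, 0.1379, 0.0717]
ee_rot: [-0.143, 3.137, 0.001]
ft_force: [-2.6, -0.6, 6.6]
gripper_width: 0.0424
```

```bash
python3 - <<'E'
from h import *
from workcell import ctrl
o=ctrl.observe();print(o["tcp_pos"],o["ft_force"].round(2),o["torque"].round(3),o["gripper_width"])
s=ctrl.snapshot("wrist");cv2.imwrite("pics/w2.png",s["img"])
E
```

```text
[0.5568035  0.13790112 0.07169403] [-2.65 -0.65  6.56] [-0.193  0.382 -0.001] 0.042405045730190626
```

View pics/w2.png

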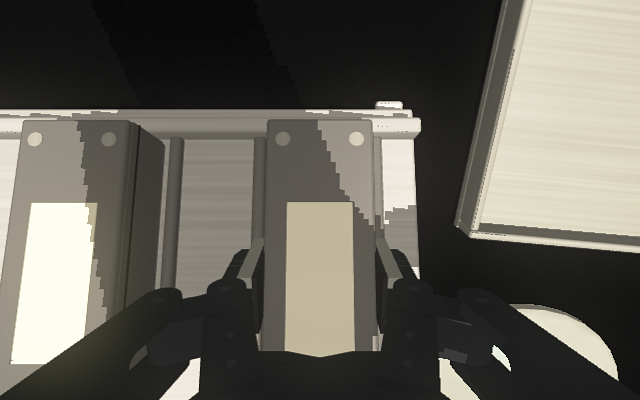

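Request:
play_rows([
  [-1,0,0,5,0],
  [-1,0,0,10,0],
  [-1,0,0,17,0],
  [-1,0,0,25,0],
  [-1,0,0,25,0],
  [-1,0,0,25,0],
  [-1,0,0,25,0],
])

```text
t: 4.0
tcp_pos: [0.5559, 0.1376, 0.095]
ee_rot: [0.143, -3.138, 0.0]
ft_force: [0.6, 0.5, -2.9]
gripper_width: 0.0429
```

```bash
cat > meas.py <<'E'
from h import *
from workcell import ctrl
import sys
np.set_printoptions(precision=4,suppress=True)
F=[];T=[]
for i in range(8):
    o=ctrl.observe();F.append(o["ft_force"]);T.append(o["torque"]);s=ctrl.snapshot("scene" if i%2 else "wrist")
    if i==0: cv2.imwrite("pics/"+sys.argv[1]+"w.png",s["img"]);pickle.dump(s,open(sys.argv[1]+"w.pkl","wb"))
    if i==1: cv2.imwrite("pics/"+sys.argv[1]+"s.png",s["img"]);pickle.dump(s,open(sys.argv[1]+"s.pkl","wb"))
print(o["t"],o["tcp_pos"],o["gripper_width"]);F=np.array(F);T=np.array(T)
print("F",F.mean(0),F.std(0));print("T",T.mean(0),T.std(0))
E
python3 meas.py L1
```

```text
4.35 [0.5562 0.1377 0.0952] 0.04259902309772447
F [ 0.1132  0.095  -3.6464] [0.339  0.3981 0.7717]
T [ 0.0178  0.0072 -0.0229] [0.0488 0.0267 0.0214]
```

View pics/L1w.png

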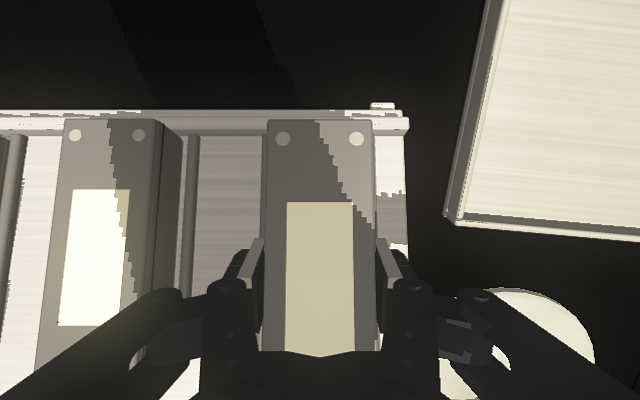

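```bash
python3 meas.py L2; python3 - <<'E'
import cv2
a=cv2.imread("pics/L1s.png")[100:260,190:400]; cv2.imwrite("pics/L1sz.png",cv2.resize(a,None,fx=3.7,fy=3.7,interpolation=cv2.INTER_CUBIC))
E
```

```text
4.75 [0.5562 0.1377 0.0953] 0.042892442575616495
F [ 0.0907 -0.1055 -3.602 ] [0.4468 0.5218 0.4443]
T [-0.0077  0.0315  0.0066] [0.0223 0.023  0.0295]
```

View pics/L1sz.png

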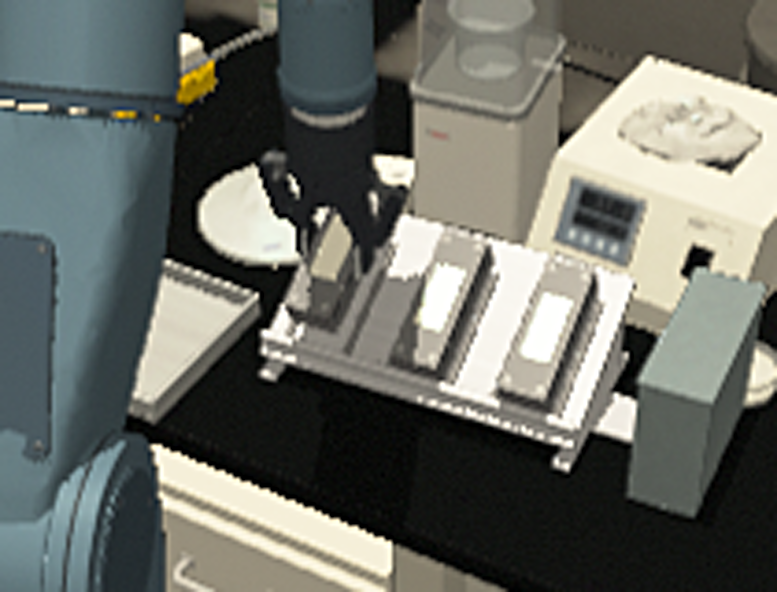

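Request:
play_rows([
  [-1,0,0,-8,0],
  [-1,0,0,-15,0],
  [-1,0,0,-20,0],
  [-1,0,0,-23,0],
  [-1,0,0,-25,0],
  [-1,0,0,-25,0],
  [-0.3,0,0,-25,0],
  [0.3,0,0,-24,0],
  [1,0,0,-22,0],
  [1,0,0,-22,0],
  [1,0,0,10,0],
  [1,0,0,40,0],
  [1,0,0,50,0],
  [1,0,0,50,0],
])

```text
t: 6.55
tcp_pos: [0.5564, 0.1378, 0.1454]
ee_rot: [-0.143, 3.137, 0.0]
ft_force: [0.3, -0.9, 0.0]
gripper_width: 0.0852
```

```bash
python3 meas.py L3
```

```text
6.9 [0.5558 0.1376 0.1445] 0.0852253017114708
F [-0.1299 -0.0764 -0.0653] [0.4884 0.4698 0.4152]
T [ 0.0034 -0.0081 -0.0109] [0.0309 0.0348 0.0395]
```

View pics/L3w.png

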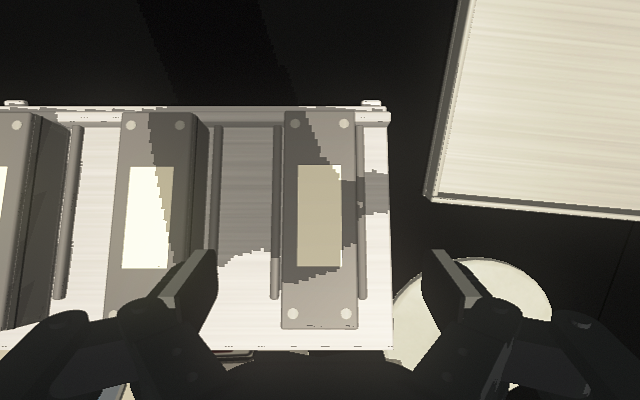

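Request:
play_rows([
  [1,5,-50,0,0],
  [1,9,-100,0,0],
  [1,9,-100,0,0],
  [1,9,-100,-30,0],
  [1,9,-100,-60,0],
  [1,9,-100,-74,0],
  [1,9,-100,-74,0],
  [-1,9,-100,-74,0],
  [-1,9,-100,-74,0],
  [-1,9,-100,-74,0],
  [-1,9,-100,-74,0],
  [-1,9,-100,-74,0],
  [-1,9,-100,-69,0],
  [-1,9,-100,-60,0],
  [-1,9,-100,-49,0],
  [-1,9,-100,-49,0],
  [-1,9,-100,-49,0],
  [-1,9,-100,-49,0],
], grip_force=80)

```text
t: 9.2
tcp_pos: [0.5648, 0.0377, 0.0959]
ee_rot: [0.143, -3.138, 0.0]
ft_force: [-0.7, -0.1, -3.9]
gripper_width: 0.0426
```

```bash
python3 meas.py M1; python3 meas.py M2
```

```text
9.55 [0.5651 0.0376 0.0962] 0.0428083631066189
F [ 0.0518  0.1763 -3.8942] [0.4687 0.3093 0.4404]
T [-0.0001  0.0208  0.0083] [0.023  0.0385 0.0311]
9.95 [0.5652 0.0377 0.0963] 0.04236187967968746
F [-0.2712  0.1902 -4.016 ] [0.3313 0.4725 0.46  ]
T [-0.003   0.0261 -0.0125] [0.0166 0.0326 0.0287]
```

View pics/M1w.png

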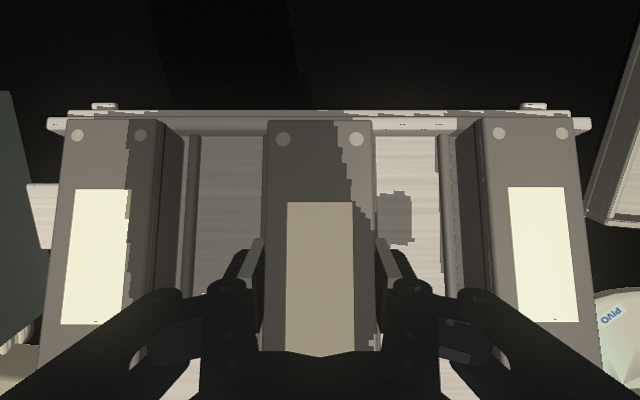

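Request:
play_rows([
  [-1,0,0,-8,0],
  [-1,0,0,-15,0],
  [-1,0,0,-20,0],
  [-1,0,0,-23,0],
  [-1,0,0,-25,0],
  [-1,0,0,-25,0],
  [-0.3,0,0,-25,0],
  [0.3,0,0,-24,0],
  [1,0,0,-22,0],
  [1,0,0,-22,0],
  [1,0,0,10,0],
  [1,0,0,40,0],
  [1,5,-50,49,0],
  [1,9,-100,49,0],
  [1,9,-100,49,0],
  [1,9,-100,49,0],
])

```text
t: 12.0
tcp_pos: [0.5741, -0.0617, 0.1452]
ee_rot: [0.143, -3.138, -0.001]
ft_force: [-0.4, 0.4, -0.6]
gripper_width: 0.0853
```

```bash
python3 meas.py R0
```

```text
12.35 [ 0.5742 -0.0615  0.1453] 0.08561297338297584
F [0.0092 0.2801 0.0224] [0.5735 0.3822 0.3495]
T [ 0.0205 -0.0013 -0.0012] [0.0327 0.033  0.0287]
```

View pics/R0w.png

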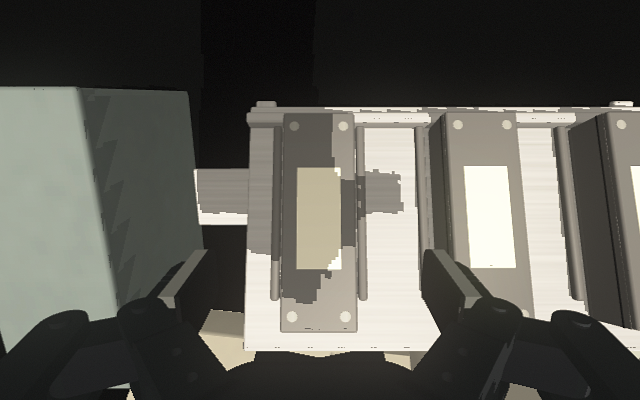

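Request:
play_rows([
  [1,0,0,-30,0],
  [1,0,0,-60,0],
  [1,0,0,-74,0],
  [1,0,0,-74,0],
  [-1,0,0,-74,0],
  [-1,0,0,-74,0],
  [-1,0,0,-74,0],
  [-1,0,0,-74,0],
  [-1,0,0,-74,0],
  [-1,0,0,-69,0],
  [-1,0,0,-60,0],
  [-1,0,0,-49,0],
  [-1,0,0,-49,0],
  [-1,0,0,-49,0],
  [-1,0,0,-49,0],
], grip_force=80)

```text
t: 14.28
tcp_pos: [0.5738, -0.0623, 0.0959]
ee_rot: [0.143, -3.138, -0.0]
ft_force: [1.0, 0.2, -4.4]
gripper_width: 0.0422
```

```bash
python3 meas.py R1; python3 meas.py R2
```

```text
14.625 [ 0.5742 -0.0623  0.0962] 0.04267101843146758
F [ 0.0282 -0.065  -4.4454] [0.4978 0.3714 0.3579]
T [ 0.0084 -0.0314 -0.0143] [0.0199 0.0232 0.0289]
15.025 [ 0.5742 -0.0623  0.0963] 0.04268856328253447
F [-0.1378  0.2438 -4.0799] [0.4826 0.2634 0.4193]
T [ 0.002  -0.049   0.0031] [0.03   0.0247 0.0157]
```

View pics/R1w.png

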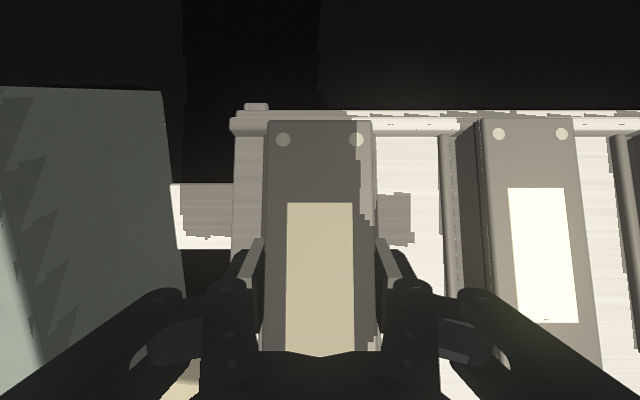

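Request:
play_rows([
  [-1,0,0,30,0],
  [-1,0,0,70,0],
  [-1,-5,20,104,0],
  [-1,-20,70,104,-0.02],
  [-1,-35,125,104,-0.04],
  [-1,-48,180,104,-0.06],
  [-1,-60,235,104,-0.085],
  [-1,-75,290,104,-0.085],
  [-1,-88,340,104,-0.085],
  [-1,-95,375,104,-0.085],
  [-1,-98,388,90,-0.085],
  [-1,-98,388,50,-0.085],
  [-1,-98,388,10,-0.085],
  [-1,-98,388,-20,-0.085],
  [-1,-98,388,-36,-0.085],
  [-1,-98,388,-36,-0.085],
  [-1,-98,388,-36,-0.085],
])

```text
t: 17.2
tcp_pos: [0.4772, 0.326, 0.0614]
ee_rot: [-0.009, 3.14, 0.002]
ft_force: [-0.3, -0.4, -4.3]
gripper_width: 0.0426
```

```bash
python3 - <<'E'
from h import *
from workcell import ctrl
o=ctrl.observe();print(o["t"],o["tcp_pos"],o["ft_force"].round(2),o["torque"].round(3),o["gripper_width"])
for n in("wrist","top","scene"):
    s=ctrl.snapshot(n);cv2.imwrite(f"pics/t1{n}.png",s["img"]);pickle.dump(s,open(f"t1{n}.pkl","wb"))
a=cv2.imread("pics/t1scene.png")[120:260,150:350];b=cv2.imread("pics/t1top.png")[150:260,170:350]
cv2.imwrite("pics/t1z.png",np.hstack([cv2.resize(a,(400,280)),cv2.resize(b,(400,280))]))
E
```

```text
17.2 [0.47719063 0.32604096 0.06142329] [-0.26 -0.37 -4.31] [ 0.026 -0.068  0.035] 0.0425530609252845
```

View pics/t1wrist.png

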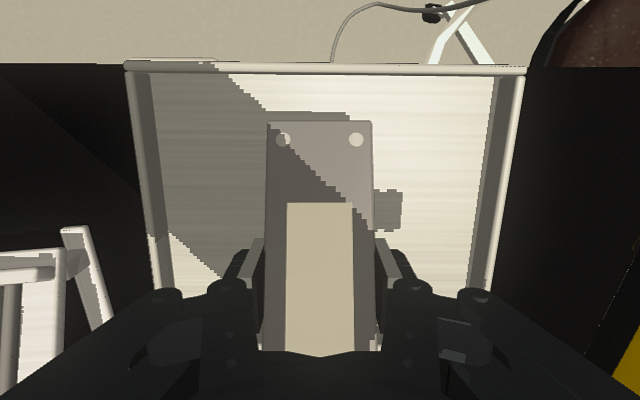

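View pics/t1z.png

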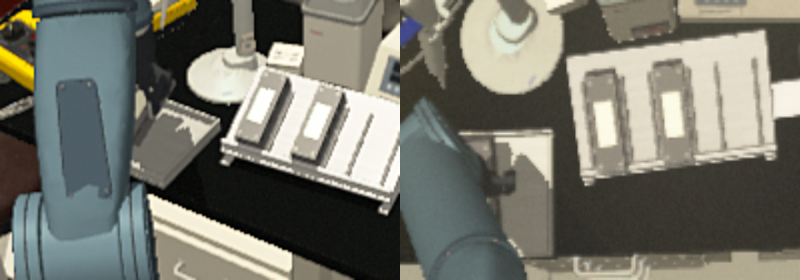

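Request:
play_rows([
  [-1,0,0,-8,0],
  [-1,0,0,-12,0],
  [-1,0,0,-14,0],
  [-1,0,0,-16,0],
  [-1,0,0,-17,0],
  [-1,0,0,-18,0],
  [-1,0,0,-18,0],
])

```text
t: 18.23
tcp_pos: [0.4762, 0.3257, 0.0423]
ee_rot: [-0.01, 3.142, 0.0]
ft_force: [0.9, 0.7, -4.3]
gripper_width: 0.0423
```

Request:
play_rows([
  [-1,0,0,-1,0],
  [-1,0,0,-2,0],
  [-1,0,0,-3,0],
  [-1,0,0,-3,0],
], grip_force=25)

```text
t: 18.73
tcp_pos: [0.4767, 0.3258, 0.0403]
ee_rot: [-0.009, 3.141, 0.0]
ft_force: [-1.6, -2.2, 7.8]
gripper_width: 0.0426
```

Request:
play_rows([
  [-1,0,0,-1,0],
  [-1,0,0,-2,0],
  [-1,0,0,-3,0],
  [-1,0,0,-4,0],
], grip_force=20)

```text
t: 19.23
tcp_pos: [0.4793, 0.3259, 0.0379]
ee_rot: [-0.008, 3.137, 0.002]
ft_force: [2.9, -3.1, 17.6]
gripper_width: 0.0428
```

```bash
python3 meas.py t2
```

```text
19.575 [0.4795 0.3259 0.0377] 0.04233535704943857
F [ 2.972  -2.9665 14.2251] [0.6307 0.4238 1.3041]
T [-0.8564  0.1406  0.1473] [0.0708 0.0791 0.0174]
```

View pics/t2w.png

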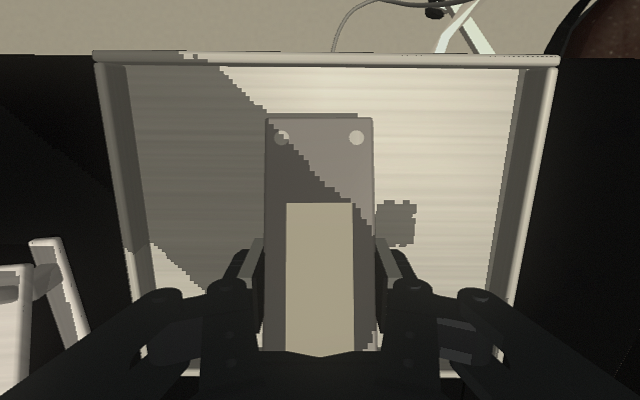

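Request:
play_rows([
  [-1,0,0,-1.5,0],
  [-1,0,0,-3,0],
  [-1,0,0,-4.5,0],
  [-1,0,0,-6,0],
], grip_force=20)

```text
t: 20.12
tcp_pos: [0.4835, 0.3261, 0.0334]
ee_rot: [-0.006, 3.13, 0.006]
ft_force: [8.3, -5.0, 22.1]
gripper_width: 0.0424
```

```bash
python3 - <<'E'
from h import *
from workcell import ctrl
o=ctrl.observe();print(o["t"],o["tcp_pos"],o["ft_force"].round(2),o["torque"].round(3),o["gripper_width"])
for n in("wrist","scene"):
    s=ctrl.snapshot(n);cv2.imwrite(f"pics/t3{n}.png",s["img"])
E
```

```text
20.125 [0.4835342  0.32605039 0.03340848] [ 8.34 -5.04 22.09] [-1.302 -1.067  0.228] 0.042390780296077846
```

View pics/t3wrist.png

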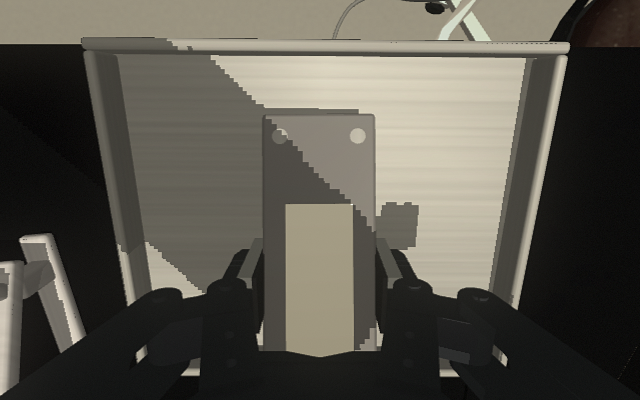

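Request:
play_rows([
  [-1,0,0,6,0],
  [-1,0,0,15,0],
  [-1,-9,0,15,0],
  [-1,-9,0,15,0],
  [-1,-9,0,8,0],
  [-1,-9,0,4,0],
  [-1,-9,0,2,0],
  [-1,-9,0,0,0],
  [-1,-7.5,0,-2,0],
  [-1,-6,0,-3.5,0],
  [-1,-4.5,0,-5,0],
  [-1,-4.5,0,-5,0],
], grip_force=20)

```text
t: 21.72
tcp_pos: [0.4735, 0.3255, 0.0256]
ee_rot: [-0.009, 3.139, 0.0]
ft_force: [1.3, -2.3, 10.9]
gripper_width: 0.0424
```

```bash
python3 - <<'E'
from h import *
from workcell import ctrl
o=ctrl.observe();print(o["t"],o["tcp_pos"],o["ft_force"].round(2),o["torque"].round(3),o["gripper_width"])
for n in("wrist","scene"):
    s=ctrl.snapshot(n);cv2.imwrite(f"pics/t4{n}.png",s["img"])
E
```

```text
21.725 [0.47354219 0.3254817  0.02557384] [ 1.35 -2.35 10.95] [-0.676  0.627  0.162] 0.042395050516710685
```

View pics/t4wrist.png

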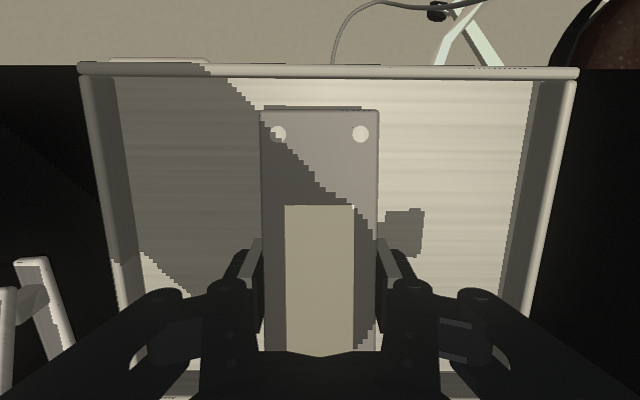

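Request:
play_rows([
  [-1,1,0,-1.5,0],
  [-1,2,0,-3,0],
  [-1,3,0,-4.5,0],
  [-1,4,0,-6,0],
  [-1,5,0,-7.5,0],
  [-1,5,0,-8.5,0],
  [-1,5,0,-8.5,0],
], grip_force=20)

```text
t: 22.7
tcp_pos: [0.4789, 0.3258, 0.017]
ee_rot: [-0.008, 3.139, 0.001]
ft_force: [1.8, -1.9, 9.2]
gripper_width: 0.0427
```

```bash
python3 - <<'E'
from h import *
from workcell import ctrl
o=ctrl.observe();print(o["t"],o["tcp_pos"],o["ft_force"].round(2),o["torque"].round(3),o["gripper_width"])
for n in("wrist","scene"):
    s=ctrl.snapshot(n);cv2.imwrite(f"pics/t5{n}.png",s["img"])
E
```

```text
22.7 [0.4789176  0.32576878 0.0170419 ] [ 1.83 -1.9   9.23] [-0.477  0.232  0.112] 0.04267077514068831
```

View pics/t5wrist.png

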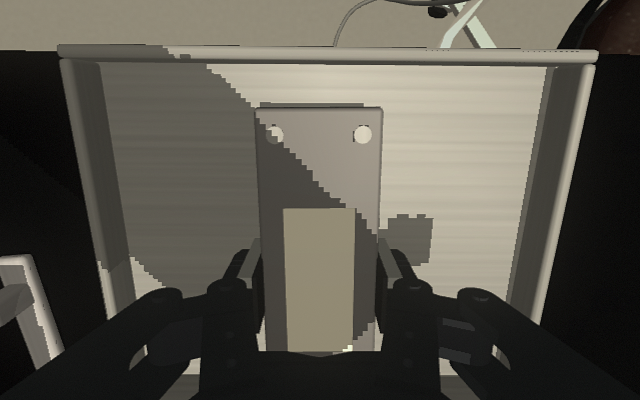

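Request:
play_rows([
  [-1,0.5,0,-1.5,0],
  [-1,0.5,0,-3,0],
  [-1,0.5,0,-3,0],
], grip_force=20)

```text
t: 23.18
tcp_pos: [0.48, 0.3258, 0.0149]
ee_rot: [-0.008, 3.138, 0.002]
ft_force: [1.1, -3.1, 16.8]
gripper_width: 0.0424
```

```bash
python3 - <<'E'
from h import *
from workcell import ctrl
o=ctrl.observe();print(o["t"],o["tcp_pos"],o["ft_force"].round(2),o["torque"].round(3),o["gripper_width"])
E
```

```text
23.175 [0.47997932 0.3258102  0.01493618] [ 1.1  -3.07 16.84] [-0.925  0.592  0.04 ] 0.04235635170997719
```

Request:
play_rows([
  [-1,0.5,0,-1.5,0],
  [-1,0.5,0,-3,0],
  [-1,0.5,0,-3,0],
], grip_force=20)

```text
t: 23.55
tcp_pos: [0.48, 0.3258, 0.0148]
ee_rot: [-0.008, 3.139, 0.001]
ft_force: [-9.8, -9.5, 49.1]
gripper_width: 0.0428
```

```bash
python3 - <<'E'
from h import *
from workcell import ctrl
o=ctrl.observe();print(o["t"],o["tcp_pos"],o["ft_force"].round(2),o["torque"].round(3),o["gripper_width"])
for n in("wrist","scene"):
    s=ctrl.snapshot(n);cv2.imwrite(f"pics/t6{n}.png",s["img"]);pickle.dump(s,open(f"t6{n}.pkl","wb"))
E
```

```text
23.55 [0.48001577 0.32580963 0.0148422 ] [-9.85 -9.53 49.09] [-2.159  2.617  0.101] 0.04277939149691241
```

View pics/t6wrist.png

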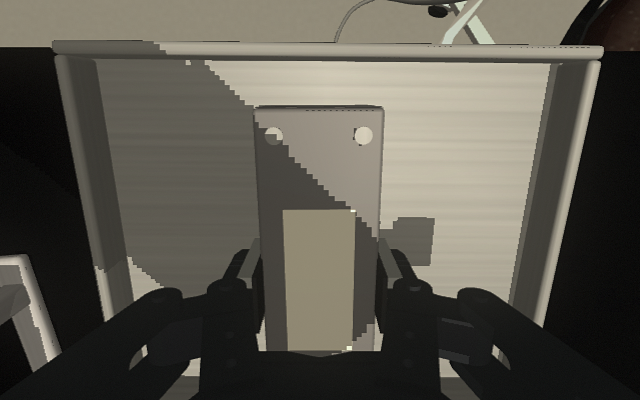

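Request:
play_rows([
  [-1,0,0,3,0],
  [-1,0,0,5,0],
  [-1,0,0,5,0],
  [-0.2,0,0,5,0],
  [0.1,0,0,5,0],
  [0.5,0,0,5,0],
  [1,0,0,6,0],
  [1,0,0,8,0],
  [1,0,0,30,0],
  [1,0,0,70,0],
  [1,0,0,120,0],
  [1,-40,0,180,0],
  [1,-40,0,180,0],
  [1,-40,0,180,0],
], grip_force=20)

```text
t: 25.4
tcp_pos: [0.4376, 0.3258, 0.1901]
ee_rot: [-0.011, 3.141, 0.001]
ft_force: [-0.5, 0.3, -0.2]
gripper_width: 0.0853
```

```bash
python3 - <<'E'
from h import *
from workcell import ctrl
o=ctrl.observe();print(o["t"],o["tcp_pos"],o["ft_force"].round(2),o["gripper_width"])
for n in("wrist","scene","top"):
    s=ctrl.snapshot(n);cv2.imwrite(f"pics/t7{n}.png",s["img"]);pickle.dump(s,open(f"t7{n}.pkl","wb"))
a=cv2.imread("pics/t7scene.png")[120:260,150:350];b=cv2.imread("pics/t7top.png")[150:260,170:350]
cv2.imwrite("pics/t7z.png",np.hstack([cv2.resize(a,(400,280)),cv2.resize(b,(400,280))]))
E
```

```text
25.4 [0.43763765 0.32582431 0.19010552] [-0.55  0.29 -0.21] 0.0852743018469708
```

View pics/t7wrist.png

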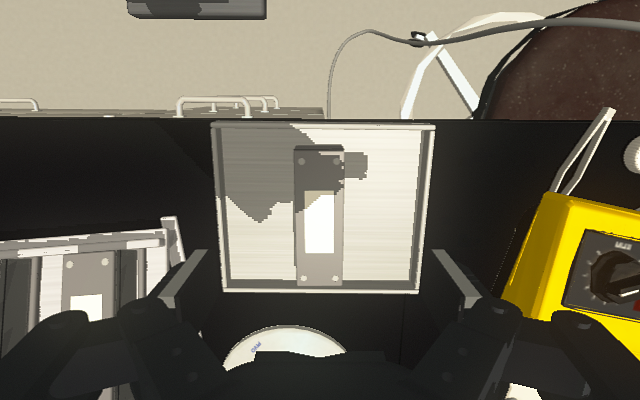

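View pics/t7z.png

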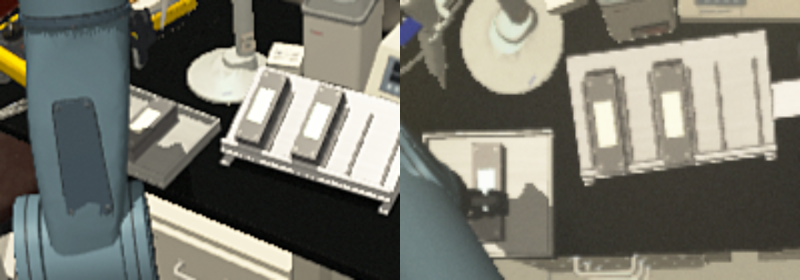

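```bash
python3 - <<'E'
from h import *
np.set_printoptions(precision=4,suppress=True)
s=pickle.load(open("t7wrist.pkl","rb"))
a=s["img"][100:310,200:450]; cv2.imwrite("pics/t7zz.png",cv2.resize(a,None,fx=2.8,fy=2.8,interpolation=cv2.INTER_NEAREST))
q=[onz(s,u,.041) for u in((296,149),(343,149),(343,286),(294,286))]
print(np.array(q),[np.linalg.norm(q[i]-q[i-1]) for i in range(4)])
for u in((212,292),(418,293),(433,125),(214,122)):print("tray",onz(s,u,.024))
t0=pickle.load(open("top0.pkl","rb"));t1=pickle.load(open("t7top.pkl","rb"))
t1s=pickle.load(open("t7scene.pkl","rb"))
print([(np.round(b[0],2),b[1]) for b in blobs(t1["img"],(215,235,235),(255,255,255),(245,165,345,225))])
print([(np.round(b[0],2),b[1]) for b in blobs(t1s["img"],(215,235,235),(255,255,255),(265,155,355,215))])
E
```

```text
[[0.4118 0.3062 0.041 ]
 [0.4115 0.346  0.041 ]
 [0.5422 0.3494 0.041 ]
 [0.5425 0.3027 0.041 ]] [np.float64(0.13078768994824633), np.float64(0.039795061316110845), np.float64(0.13074416548644066), np.float64(0.04661138122092844)]
tray [0.5601 0.2183 0.024 ]
tray [0.56  0.427 0.024]
tray [0.3924 0.4258 0.024 ]
tray [0.3911 0.2335 0.024 ]
[(array([261.91, 198.18]), 112.0), (array([292.27, 194.54]), 111.1875), (array([341.33, 188.65]), 76.15625)]
[(array([308.09, 180.08]), 129.75), (array([335.51, 190.6 ]), 1436.0), (array([280.06, 172.2 ]), 121.75), (array([296.57, 177.8 ]), 388.4375), (array([271.75, 172.92]), 78.375), (array([267.47, 163.63]), 59.40625)]
```

View pics/t7zz.png

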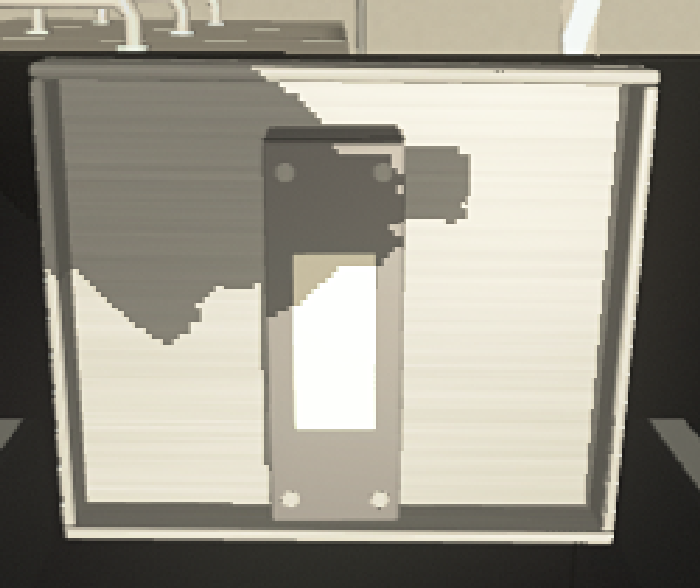

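Request:
play_rows([
  [1,0,-50,30,0],
  [1,20,-100,50,0.085],
  [1,40,-150,60,0.085],
  [1,60,-200,60,0.085],
  [1,80,-240,60,0.085],
  [1,80,-240,60,0.085],
  [1,80,-240,60,0.085],
])

```text
t: 26.42
tcp_pos: [0.5173, 0.0859, 0.2486]
ee_rot: [0.143, -3.136, 0.0]
ft_force: [-0.8, 0.8, 0.6]
gripper_width: 0.0853
```

```bash
python3 - <<'E'
from h import *
from workcell import ctrl
np.set_printoptions(precision=4,suppress=True)
o=ctrl.observe();print(o["t"],o["tcp_pos"],o["ft_force"].round(2),o["gripper_width"])
S={}
for n in("wrist","scene","top"):
    S[n]=s=ctrl.snapshot(n);cv2.imwrite(f"pics/t8{n}.png",s["img"]);pickle.dump(s,open(f"t8{n}.pkl","wb"))
a=S["scene"]["img"][120:310,150:450];b=S["top"]["img"][150:260,170:350]
cv2.imwrite("pics/t8z.png",np.hstack([cv2.resize(a,(440,280)),cv2.resize(b,(360,280))]))
E
```

```text
26.425 [0.5173 0.0859 0.2486] [-0.79  0.78  0.64] 0.0853371519915115
```

View pics/t8wrist.png

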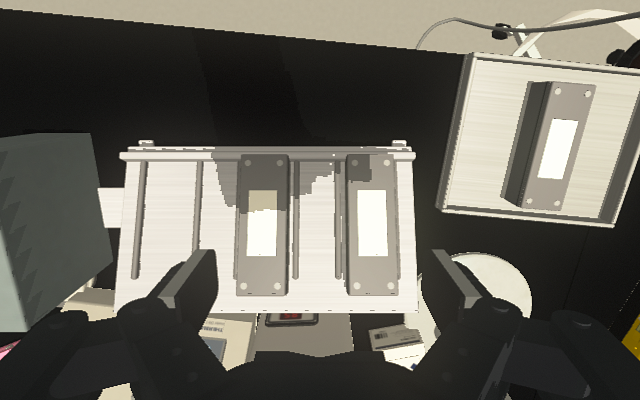

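View pics/t8z.png

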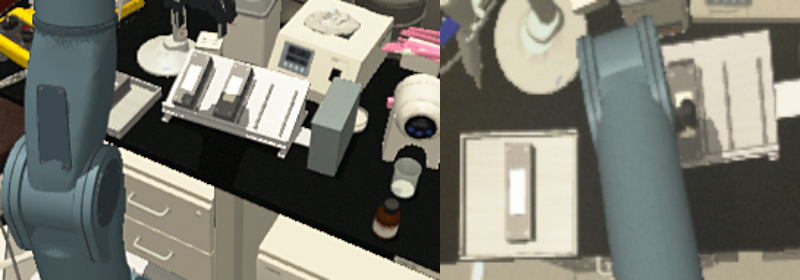

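```bash
python3 - <<'E'
from h import *
from workcell import ctrl
t=pickle.load(open("t8top.pkl","rb"));w=pickle.load(open("t8wrist.pkl","rb"));s=pickle.load(open("t7scene.pkl","rb"));t7=pickle.load(open("t7top.pkl","rb"))
bt=[b for b in blobs(t["img"],(225,245,245),(255,255,255),(180,205,238,250),60)]
bw=[b for b in blobs(w["img"],(235,252,252),(255,255,255),(530,100,590,190),300)]
for b in bt+bw: print(np.round(b[0],2),b[1])
if len(bt)==1 and len(bw)==1: print("tray label",tri(t,bt[0][0],w,bw[0][0]))
for a,b in(((261.91,198.18),(280.06,172.2)),((292.27,194.54),(308.09,180.08))):print(tri(t7,a,s,b))
ctrl.hand_in()
E
```

```text
[208.2  224.93] 104.125
[557.32 148.38] 1387.6875
tray label (array([0.4768443 , 0.32767944, 0.03779244]), np.float64(0.0010723252209264506))
(array([0.55316531, 0.13865113, 0.09486818]), np.float64(0.00021026670456229343))
(array([0.56226476, 0.03839331, 0.09535895]), np.float64(0.00038769389626405374))
the job is handed in; nothing more can be done
```

The right cassette had the loose block. I laid it flat, lid up, near the middle of the reject tray, and put the sound left and middle ones back in their slots. I handed the job in at about 26.5 s, with no verdict reported.

**How I told them apart:** I lifted each cassette at mid-length, still at the rack's 25° slope, and read the wrist moment along its length.

| Cassette | Moment (N m) | Expected if sound | Expected if loose (block at low end) |
|---|---|---|---|
| left | about +0.02 | +0.023 | -0.04 |
| middle | about +0.023 | +0.023 | -0.04 |
| right | about -0.04 | +0.023 | -0.04 |

I did not tilt any cassette the other way, because the moves allow no tilting. The finding rests on the block starting at the low end. The left reading was noisy: its two averages were 0.007 and 0.031.

**Placing the right cassette:** I touched its low end to the tray floor and let it turn flat in a light grip. It stuck partway, so I lifted it, shifted it and lowered it again. The wrist force rose briefly to about 50 N at the end, when it pressed flat, and I eased off before letting go.

**Last checks:**
- **Tray:** the lid measured 131 mm long, as expected for 130 mm lying flat, and its ends were clear of the tray walls. The label height came out at 38 mm against an expected 41 mm, slightly more than the 2 mm calibration error. The picture shows it flat.
- **Rack:** the left and middle cassettes lie between their guides at the foot stop. Their labels are within about 1 mm of where they started.
- **Bottle and beaker:** I did not go near either, and both were standing in the last picture.

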